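# Zero the photometer and hold its filter selector at the third click

## Robot

A 7-joint arm with a two-finger parallel gripper is mounted at the origin on a cart in front of the work surface, level with it; the furniture and walls round the work are solid. World frame = base frame: x ahead of the robot, y to its left, z up, the work surface at z = 0. Lengths are in m, angles in rad, forces in N, time in s.
With the tool pointing down it reaches from about 0.35 to 0.9 m from the base axis. Payload 8.1 kg.
Tool frame: the origin (TCP) lies between the finger pads; the fingertips stand 25 mm ahead of it and the grasp point (between the pads) lies 6 mm ahead of it; z points along the fingers, y is the direction in which the jaws open and shut (so a half turn about z gives the same grasp; the last joint's range is limited). The gripper opens to 92 mm and grips with 3 to 60 N. Pads are 19 mm wide; open, the fingers measure 130 mm over their backs; the gripper's body (75 mm by 190 mm) begins 47 mm behind the grasp point.
Start: joints at [1.106, 0.434, 0.025, 1.573, -0.012, 1.134, -0.075], TCP at [0.221, -0.585, 0.23] pointing down, gripper open.
Joint ranges: [-2.62, 2.62], [-0.44, 2.09], [-1.27, 1.32], [0.08, 2.57], [-1.32, 4.46], [0.12, 2], [-2.74, 2.74]. Speed limits (rad/s): [2.22, 2.22, 3.01, 3.01, 3.14, 3.14, 3.14].

## Interface

Orientations are given as a rotation vector (axis times angle).
In Python, from cell import * gives the robot as it stands.
- The arm moves only by the shell command python3 -m jog 'ROWS' [FORCE]. ROWS is JSON, one flat list of numbers, 5 for each row, row after row: the finger opening in mm, from 0 to 91.8, then the shift along the tool's x, y, z in units of 40 mm (1.0 is 40 mm), then the turn about the tool's z in units of 6 degrees (1.0 is 6 degrees). A call has 1 to 20 rows; each row shifts and turns the pose as measured when the row begins, along the tool's axes as they then stand; what a row does not reach is not made up. A row lasts 1/12 s, in which the tool goes at most 41.7 mm and 7.16 degrees, less where a joint would pass 70% of its speed; a pose out of reach is approached as far as the arm can. A call is refused whole if a number of a shift passes 1 or a number of a turn 1, either way. A call with a gripper value outside its range is refused whole. The fingers move at their own pace and stop on an object; FORCE is the grip in N (left out, the last holds). Time passes only in rows, so rows that do not move let the fingers close. It gives the time, the measured TCP pose, the force and the opening at its end, in the units of the state.
- observe(): the state, without advancing time (a new reading comes with each control period).
- get_image(name): name is "side" or "top"; returns the picture (400x640x3 uint8, red, green, blue); there is no depth.
- camera_params(name): a dict with "intrinsics" (3x3 intrinsics, pixels), "dist_coeffs" ([k1, k2, p1, p2, k3] as OpenCV has them; the pictures are not rectified), "xyz" and "orientation" of the camera in the world. Camera axes: x right, y down, z forward; pixel columns grow to the right and rows downward; lengths in m; the calibration is good to about 2 mm. A picture is of the moment at which its call begins. camera_params takes no time and is no camera call.
- sign_off(): hands the job in, once; it reports no verdict.
The state is a dict: "clock": time; "joints": joint angles; "dq": joint speeds; "joint_efforts": joint torques, N m; "position": TCP position; "ee_rot": TCP orientation; "force": force on the tool from outside, world axes, zero at the start; "ft_torque": the same for the moment, N m; "width": opening from 0.0 (shut) to 1.0 (fully open).
Only numpy, scipy, OpenCV 4.12 (cv2) and the standard library are available. Lean on these libraries where they do the work, as an engineer would, in place of code of your own. Each camera call takes 0.05 s, during which the arm holds its last target. There are 200 camera calls.

## Task

On the filter photometer, turn the round grey zero knob until its white pointer stands on the long red zero mark, and let go of it while the blue selector is still at home. Then take the blue bar of the spring-return filter selector, turn it clockwise three clicks from home to the third stop without going past it, and finish while still holding it there with the fingers. The zero setting must stay put, and the other things on the bench are to be left where they are.

Things in the scene. Friction and masses are not known exactly. Their poses are not given: they have to be found in the camera images.
- photometer: bench filter photometer, white and grey box 130 (x) x 224 (y) x 60 mm high with a black top, fixed. Origin: centre of its underside; x to its far edge, y to its left, z up. On top: round zero knob at x -12, y +56 mm; blue bar selector at x -12, y -56 mm; grey cap 34 mm wide, 14 mm high at x +42, y 0. Knob axes are upright.
- zero_grip (a point): point on the zero knob's axis at mid grip height, 79 mm above the bench. Grey fluted cylinder 42 mm across, 66 to 92 mm above the bench, over a bright flange 54 mm across; can be taken across any diameter. x axis: along the white pointer; z up.
- zero_knob (a joint): zero knob, rad: 0 with its white pointer on the long red zero mark (straight to the instrument's far edge), positive clockwise from above. Small white marks every 15 degrees. Starts 0.5 to 1.2 clockwise of zero; range -1.4 to 1.4; light friction (0.03 N m), stays where it is left.
- selector_grip (a point): point on the selector's axis at mid grip height, 84 mm above the bench. Blue bar 44 mm long, 14 mm thick, 67 to 97 mm above the bench, on a black disc 52 mm across whose top is 67 mm above the bench. x axis: along the bar towards the white pointer; z up. Grip the bar across its 14 mm thickness.
- selector (a joint): selector, rad: 0 at home (pointer at the white bar, 43 degrees left of the instrument's far direction), growing clockwise from above. A click stop every 24 degrees (0.419), marked by yellow dots: third = 1.257, fourth = 1.676. A spring drives it home: 0.08 N m at home, 0.105 at the third stop, with a click ripple of 0.06 N m; let go, it springs home.
- wash_bottle: small wash bottle with a red spout cap, 72x83x148 mm, on the left of the bench; loose bystander, origin at the centre of its underside
- beaker: empty glass beaker, 59x56x71 mm, on the left; loose bystander, origin at the centre of its underside
- weighing_bottle: small squat glass jar, 36x36x52 mm, on the left; loose bystander, origin at the centre of its underside
- dropper: amber dropper bottle with a red rubber bulb, 37x37x96 mm, on the right; loose bystander, origin at the centre of its underside
- crucible: white porcelain crucible, 41x41x32 mm, on the right; loose bystander, origin at the centre of its underside
- tape: roll of tan tape lying flat, 68x68x18 mm, on the right; loose bystander, origin at the centre of its underside
- stopper: red rubber stopper, 25x25x24 mm, on the right; loose bystander, origin at the centre of its underside
- marker: black and red marker, 17x133x17 mm, lying on the far left of the bench; loose bystander

How it is judged:
On the way, in this order (a step that is already met when the one before it is completed fails the run):
1. the zero knob's pointer stands on the zero mark and is let go, the selector still at home (value of joint zero_knob between -0.12 and 0.12 rad and value of joint selector below 0.15 rad and contact force between the fingers and zero_knob below 0.2 N), for 0.2 s.
2. the fingers turn the selector to its third stop (value of joint selector between 1.1067 and 1.4067 rad and contact force between the fingers and selector above 1 N), for 0.2 s.
At the end, for the whole second after the job is handed in: The fingers hold the selector (contact over 1 N) at the third stop, 1.257 rad within 0.15, and the zero knob stands within 0.12 rad of zero (all of step 2 and value of joint zero_knob between -0.12 and 0.12 rad); the arm keeps its last pose, push and grip.
It fails at once if the selector is turned past the third stop (more than half way to the fourth, 1.47 rad) (value of joint selector above 1.46615 rad).
It fails at once if a bystander is moved more than 25 mm (distance of any of wash_bottle, beaker, weighing_bottle, dropper, crucible, tape, stopper, marker from where it was at the start of the episode above 0.025 m).
It also fails if it takes over 42 s, if anything falls off the work surface, if the arm or the gripper's body presses on something with over 40 N, if the wrist force passes 120 N, or if a joint passes its speed limit or range.

## Working session

There is one attempt and no reset: what is moved stays moved. The work goes in short steps, Python scripts to look and compute and a shell command to move; the robot and the scene stay as the last step left them, time stands still between calls to the robot, and variables do not carry over. Pictures are saved under pics/ and viewed, about 8 in all and at most 12, crops included, and the job is handed in when it is done.

```bash
mkdir -p pics; python3 - <<'E'
from cell import *
import cv2
for n in("top","side"):
    cv2.imwrite(f"pics/{n}0.png",get_image(n)[:,:,::-1]); print(n,camera_params(n))
print(observe())
E
```

```text
top {'intrinsics': array([[520.80453755,   0.        , 320.78871636],
       [  0.        , 520.80453755, 199.70888797],
       [  0.        ,   0.        ,   1.        ]]), 'dist_coeffs': array([-0.17172065,  0.        ,  0.        ,  0.        ,  0.        ]), 'xyz': array([0.13328841, 0.05986629, 1.89846348]), 'orientation': array([-2.11754586,  2.12476821, -0.21890244])}
side {'intrinsics': array([[436.53272526,   0.        , 319.95828999],
       [  0.        , 436.53272526, 196.98357094],
       [  0.        ,   0.        ,   1.        ]]), 'dist_coeffs': array([-0.01234816,  0.        ,  0.        ,  0.        ,  0.        ]), 'xyz': array([ 0.31907999, -1.30393237,  1.19275473]), 'orientation': array([-2.2497463 ,  0.19415532, -0.06450068])}
{'clock': 0.1, 'joints': array([ 1.1063765 ,  0.43514054,  0.0250282 ,  1.57400832, -0.01158777,
        1.13398105, -0.0750695 ]), 'dq': array([ 0.00076913, -0.0016998 , -0.00117594, -0.00155003, -0.00147216,
        0.0005135 ,  0.00045283]), 'joint_efforts': array([ 4.63617558e-03, -6.69129324e+01,  9.88549255e-01, -3.15144360e+01,
       -6.05709921e-02,  3.74297448e-02,  5.08525522e-05]), 'position': array([ 0.2209945 , -0.58414619,  0.22883115]), 'ee_rot': array([-3.08903645e+00, -5.64881885e-01,  6.39031553e-04]), 'force': array([-0.05841349, -0.22691288, -0.26581617]), 'ft_torque': array([ 0.00359625,  0.04657562, -0.02153229]), 'width': 0.9998240253817873}
```

View pics/top0.png

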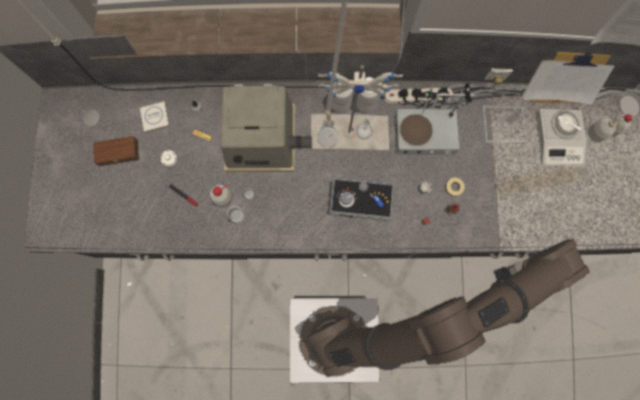

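View pics/side0.png

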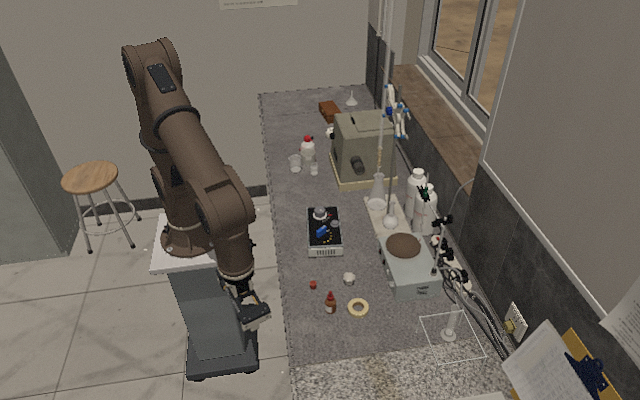

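The top view shows the photometer at about (362,198): knob at (347,199), selector at (378,200). The side view shows it at (324,232). Next I'll measure them.

```bash
cat > h.py <<'E'
import numpy as np, cv2
from scipy.spatial.transform import Rotation as R
from cell import *
def plane(n,uv,z):
    c=camera_params(n); p=cv2.undistortPoints(np.float64(uv).reshape(-1,1,2),c['intrinsics'],c['dist_coeffs'])[:,0]
    d=np.c_[p,np.ones(len(p))]@R.from_rotvec(c['orientation']).as_matrix().T
    o=np.array(c['xyz']); return o+d*((z-o[2])/d[:,2])[:,None]
def proj(n,X):
    c=camera_params(n); r=R.from_rotvec(c['orientation']).inv(); 
    return cv2.projectPoints(np.float64(X).reshape(-1,1,3),r.as_rotvec(),-r.apply(c['xyz']),c['intrinsics'],c['dist_coeffs'])[0][:,0]
def pose():
    s=observe(); m=R.from_rotvec(s['ee_rot']).as_matrix(); return s,m
E
python3 - <<'E'
from h import *
im=cv2.imread('pics/top0.png'); sd=cv2.imread('pics/side0.png')
g=im.max(2); m=np.zeros_like(g); m[175:222,322:402]=(g[175:222,322:402]<45)*255
m=cv2.morphologyEx(m,cv2.MORPH_CLOSE,np.ones((9,9)))
c=max(cv2.findContours(m,0,2)[0],key=cv2.contourArea); r=cv2.minAreaRect(c); b=cv2.boxPoints(r)
print('top rect',r); print(plane('top',b,.06).round(4),plane('top',[r[0]],.06).round(4))
for n,i in(('top',im),('side',sd)):
    h=cv2.cvtColor(i,cv2.COLOR_BGR2HSV); bl=cv2.inRange(h,(100,120,60),(130,255,255))
    k=cv2.connectedComponentsWithStats(bl); 
    for s,ce in zip(k[2][1:],k[3][1:]):
        if s[4]>15: print(n,'blue',s,ce.round(1),plane(n,[ce],.09).round(4))
a=cv2.resize(im[172:228,322:402],None,fx=7,fy=7,interpolation=2); b=cv2.resize(sd[196:266,295:355],None,fx=5.6,fy=5.6,interpolation=2)
cv2.imwrite('pics/a.png',np.vstack([cv2.resize(a,(560,392)),]) ); 
h=min(a.shape[0],b.shape[0]); 
cv2.imwrite('pics/ab.png',cv2.resize(np.hstack([a[:h],b[:h]]),(800,int(800*h/(a.shape[1]+b.shape[1])))))
E
```

```text
top rect ((364.2206115722656, 203.36761474609375), (6.345447540283203, 15.091875076293945), 59.036251068115234)
[[ 0.4833 -0.083   0.06  ]
 [ 0.5117 -0.1303  0.06  ]
 [ 0.4917 -0.1417  0.06  ]
 [ 0.4634 -0.0944  0.06  ]] [[ 0.4875 -0.1123  0.06  ]]
top blue [355  86   8   6  31] [358.8  88.4] [[ 0.9192 -0.0994  0.09  ]]
top blue [374 199  10   8  38] [379.1 202.7] [[ 0.484  -0.1624  0.09  ]]
side blue [386 107   6   8  43] [388.8 110.4] [[0.9848 0.6649 0.09  ]]
side blue [403 109   6   4  16] [405.8 110.2] [[1.0719 0.6493 0.09  ]]
side blue [316 226  11  12  84] [320.5 231.6] [[ 0.4854 -0.1688  0.09  ]]
```

View pics/ab.png

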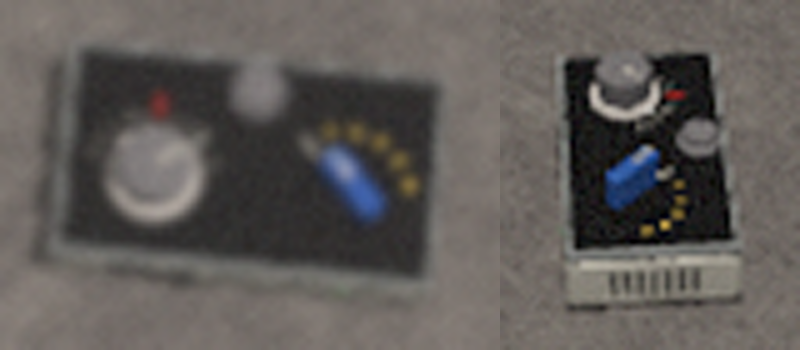

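Left crop: black top corners at (78,48), (438,85), (425,275), (65,242). The red mark is at (160,105), the knob top at about (152,160) with its pointer running to upper right (~(200,137)), and the blue bar at (350,183) pointing upper left. Next I'll fit the pose.

```bash
python3 - <<'E'
from h import *
im=cv2.imread('pics/top0.png')
f=lambda L:np.array(L)/6.25+[322,172]
P=plane('top',f([(78,48),(438,85),(425,275),(65,242)]),.06)
c=P.mean(0); e=(P[0]-P[1])+(P[3]-P[2]); yaw=np.arctan2(-e[0],e[1]) 
print('corners',P.round(3),'c',c.round(4),'yaw',np.degrees(yaw))
# photometer centre: also cap and red etc.
M=np.array([[np.cos(yaw),-np.sin(yaw)],[np.sin(yaw),np.cos(yaw)]])
for n,l in(('zero',(-.012,.056)),('sel',(-.012,-.056)),('cap',(.042,0))): print(n,(c[:2]+M@l).round(4))
print('cap seen',plane('top',f([(258,90)]),.074).round(4),'red',plane('top',f([(160,105)]),.061).round(4),'bluetop',plane('top',[(379.1,202.7)],.09).round(4))
print('knobtop',plane('top',f([(152,160)]),.092).round(4),'ptr',plane('top',f([(200,137),(165,160)]),.092).round(4))
s,m=pose(); print(m.round(3))
E
```

```text
corners [[ 0.575 -0.006  0.06 ]
 [ 0.553 -0.215  0.06 ]
 [ 0.441 -0.204  0.06 ]
 [ 0.461  0.003  0.06 ]] c [ 0.5076 -0.1058  0.06  ] yaw -5.807294376059668
zero [ 0.5013 -0.0488]
sel [ 0.49   -0.1603]
cap [ 0.5493 -0.11  ]
cap seen [[ 0.547  -0.1089  0.074 ]] red [[ 0.5411 -0.0531  0.061 ]] bluetop [[ 0.484  -0.1625  0.09  ]]
knobtop [[ 0.5023 -0.0461  0.092 ]] ptr [[ 0.5156 -0.0736  0.092 ]
 [ 0.5023 -0.0535  0.092 ]]
[[ 0.935  0.354 -0.001]
 [ 0.354 -0.935  0.001]
 [-0.    -0.001 -1.   ]]
```

```bash
python3 -m jog '[70,0.75,-0.67,0,0, 70,0.75,-0.67,0,0, 70,0.75,-0.67,0,0, 70,0.75,-0.67,0,0, 70,0.75,-0.67,0,0, 70,0.75,-0.67,0,0, 70,0.75,-0.67,0,0, 70,0.75,-0.67,0,0, 70,0.75,-0.67,0,0, 70,0.75,-0.67,0,0, 70,0.75,-0.67,0,0, 70,0.75,-0.67,0,0, 70,0.75,-0.67,0,0, 70,0,0,0,0]' 20
cat >> h.py <<'E'
def go(x,y,z,yang=None):
    s,m=pose(); d=m.T@(np.array([x,y,z])-s['position'])/.04
    a=np.degrees(np.arctan2(m[1,1],m[0,1])); print('t',s['clock'],'pos',s['position'].round(4),'yang',a.round(1),'j7',s['joints'][6].round(2),'F',s['force'].round(1),'w',round(s['width']*91.8,1))
    print('units',d.round(2),'turn', None if yang is None else ((a-yang)/6).round(2))
E
python3 -c "
from h import *
go(.502,-.048,.095)"
```

```text
clock: 1.27
position: [0.4665, -0.1036, 0.2233]
ee_rot: [-3.088, -0.551, 0.009]
force: [-0.4, 0.6, -0.3]
width: 0.758
t 1.2667 pos [ 0.4665 -0.1036  0.2233] yang -69.8 j7 -1.18 F [-0.4  0.6 -0.3] w 69.6
units [ 1.33 -0.98  3.21] turn None
```

```bash
python3 -m jog '[70,0.66,-0.49,0,0, 70,0.66,-0.49,0,0, 70,0,0,0,0]' >/dev/null
python3 -c "
from h import *
go(.502,-.048,.095)
cv2.imwrite('pics/b.png',cv2.resize(get_image('side')[150:270,260:400,::-1],None,fx=5,fy=5,interpolation=2))"
```

```text
t 1.5167 pos [ 0.5033 -0.0447  0.2225] yang -69.6 j7 -1.32 F [-0.4  0.7  0.1] w 70.0
units [-0.04  0.09  3.19] turn None
```

View pics/b.png

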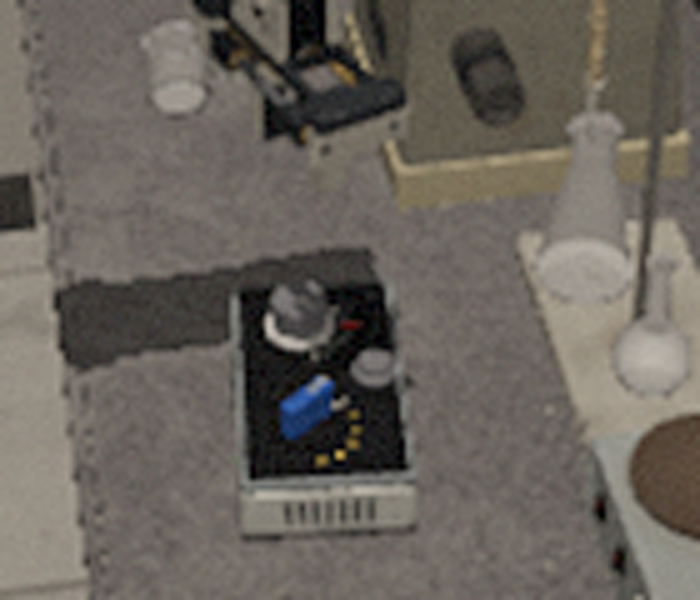

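The side view shows the gripper above the knob (300,315 in the crop). The pointer is dim and the bar is at (307,405), still at home. Going down onto the knob with the fingers still open.

```bash
python3 -m jog '[70,-0.02,0.04,0.8,0, 70,-0.02,0.04,0.8,0, 70,0,0,0.8,0, 70,0,0,0.6,0, 70,0,0,0,0]' >/dev/null
python3 -c "
from h import *
go(.502,-.048,.095)"
```

```text
t 1.9833 pos [ 0.5005 -0.0547  0.0995] yang -69.7 j7 -1.37 F [-0.6 -0.8 -0.3] w 70.3
units [ 0.09 -0.14  0.11] turn None
```

```bash
python3 -m jog '[70,0.09,-0.14,0.11,0, 70,0,0,0,0, 36,0,0,0,0, 36,0,0,0,0, 36,0,0,0,0, 36,0,0,0,0, 36,0,0,0,0, 36,0,0,0,0, 36,0,0,0,0]' 10
python3 -c "
from h import *
go(.502,-.048,.095)"
```

```text
clock: 2.73
position: [0.5045, -0.0502, 0.101]
ee_rot: [3.091, 0.548, 0.001]
force: [-0.2, -0.4, -0.1]
width: 0.399
t 2.7333 pos [ 0.5045 -0.0502  0.101 ] yang -69.9 j7 -1.39 F [-0.2 -0.4 -0.1] w 36.6
units [-0.04 -0.07  0.15] turn None
```

```bash
python3 -m jog '[25,0,0,0,0, 25,0,0,0,0, 25,0,0,0,0]' 10
python3 -c "
from h import *
go(.502,-.048,.095)
cv2.imwrite('pics/c.png',np.hstack([cv2.resize(get_image('side')[180:260,280:360,::-1],(400,400),interpolation=2),cv2.resize(get_image('top')[160:240,320:400,::-1],(400,400),interpolation=2)]))"
```

```text
clock: 2.98
position: [0.5046, -0.0502, 0.1013]
ee_rot: [3.091, 0.548, 0.002]
force: [-0.5, -0.1, -0.4]
width: 0.278
t 2.9833 pos [ 0.5046 -0.0502  0.1013] yang -69.9 j7 -1.39 F [-0.5 -0.1 -0.4] w 25.5
units [-0.04 -0.08  0.16] turn None
```

View pics/c.png

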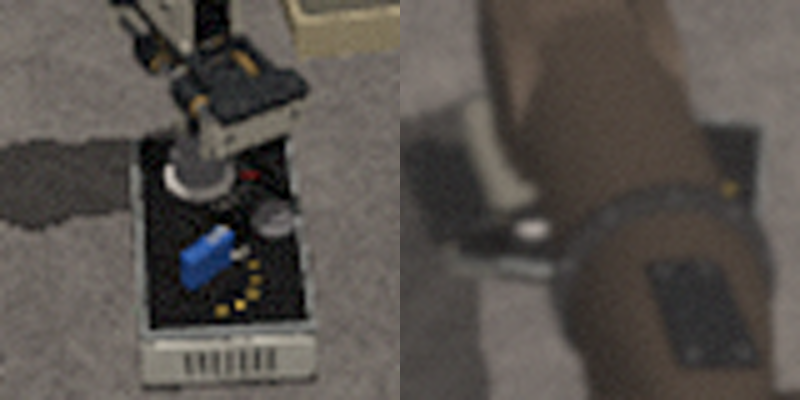

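```bash
python3 -c "
from h import *
s,m=pose(); 
for w in (.0127,-.0127): 
  X=s['position']+m@np.array([[0,w,.025],[.0095,w,.025],[-.0095,w,.025]]).T.T[0] if 0 else [s['position']+m@np.array([dx,w,.025]) for dx in(-.0095,0,.0095)]
  p=proj('side',X); print(p.round(1),((p-[280,180])*5).round(0))
k=proj('side',[[.502,-.048,.092],[.502,-.048,.066],[.541,-.0531,.061]]); print(((k-[280,180])*5).round())
"
```

```text
[[320.  215.3]
 [322.1 214.5]
 [324.3 213.6]] [[200. 176.]
 [211. 172.]
 [221. 168.]]
[[316.8 211.6]
 [318.9 210.7]
 [321.  209.9]] [[184. 158.]
 [194. 154.]
 [205. 150.]]
[[198. 146.]
 [199. 171.]
 [250. 174.]]
```

```bash
python3 -c "
from h import *
s,m=pose(); print(m.round(2),s['joints'].round(2))
for a,b in((.0375,.095),(.095,.0375)):
  p=proj('side',[s['position']+m@np.array([i*a,j*b,-.041]) for i,j in((1,1),(1,-1),(-1,-1),(-1,1))]); print(((p-[280,180])*5).round())
cv2.imwrite('pics/d.png',cv2.resize(get_image('side')[150:260,260:380,::-1],(768,704),interpolation=2)[:600])
"
```

```text
[[ 0.94  0.34  0.  ]
 [ 0.34 -0.94 -0.  ]
 [ 0.    0.   -1.  ]] [ 0.2   0.42 -0.27  1.99  0.16  0.75 -1.39]
[[309. 151.]
 [183.  16.]
 [ 99.  46.]
 [220. 187.]]
[[334.  83.]
 [283.  31.]
 [ 66. 111.]
 [112. 168.]]
```

View pics/d.png

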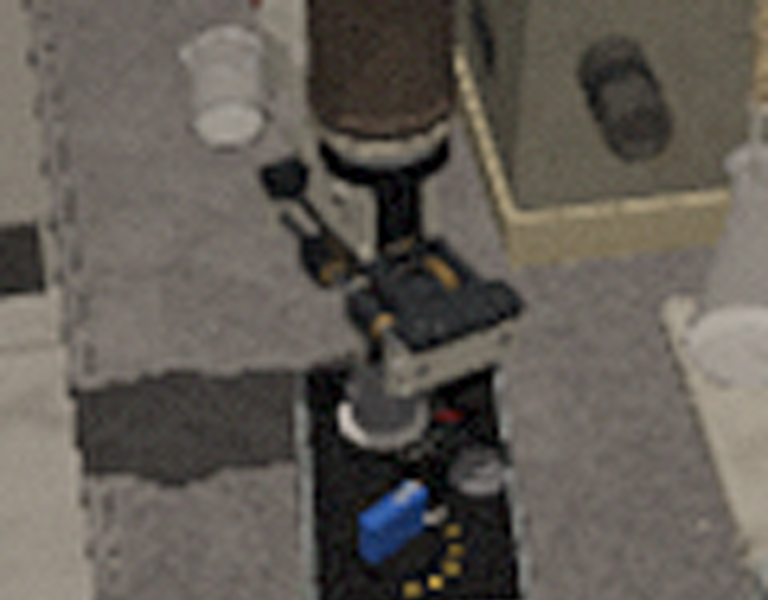

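The fingers appear to be above the knob top, since the body is drawn higher than its projection. I'll open and descend in small steps, watching the force.

```bash
python3 -m jog '[62,0,0,0,0, 62,0,0,0,0, 62,0,0,0,0, 62,0,0,0,0, 62,-0.04,-0.07,0.15,0, 62,0,0,0.1,0, 62,0,0,0,0]' 
python3 -c "
from h import *
go(.502,-.048,.095)"
python3 -m jog '[36,0,0,0,0, 36,0,0,0,0, 36,0,0,0,0, 36,0,0,0,0, 36,0,0,0,0]' 10
python3 -c "
from h import *
go(.502,-.048,.095)"
```

```text
clock: 3.72
position: [0.5018, -0.048, 0.0901]
ee_rot: [3.091, 0.548, 0.002]
force: [0.3, 0.6, -0.4]
width: 0.672
t 3.7167 pos [ 0.5018 -0.048   0.0901] yang -69.9 j7 -1.4 F [ 0.3  0.6 -0.4] w 61.7
units [ 0.    0.   -0.12] turn None
clock: 4.13
position: [0.5008, -0.0465, 0.0895]
ee_rot: [3.093, 0.55, -0.001]
force: [0.9, -3.1, 0.0]
width: 0.447
t 4.1333 pos [ 0.5008 -0.0465  0.0895] yang -69.8 j7 -1.4 F [ 0.9 -3.1  0. ] w 41.1
units [ 0.02  0.05 -0.14] turn None
```

```bash
python3 -m jog '[34,0,0,0,0, 34,0,0,0,0, 34,0,0,0,0, 34,0,0,0,-0.7, 34,0,0,0,-0.8, 34,0,0,0,-0.8, 34,0,0,0,-0.8, 34,0,0,0,-0.8, 34,0,0,0,-0.8, 34,0,0,0,-0.8, 34,0,0,0,-0.8, 34,0,0,0,-0.8, 34,0,0,0,0]' 20
python3 -c "
from h import *
go(.502,-.048,.09)
cv2.imwrite('pics/e.png',cv2.resize(get_image('side')[190:250,290:370,::-1],(640,480),interpolation=2))"
```

```text
clock: 5.22
position: [0.5005, -0.0462, 0.0895]
ee_rot: [-2.652, -1.683, 0.001]
force: [-0.4, -0.0, 0.4]
width: 0.44
t 5.2167 pos [ 0.5005 -0.0462  0.0895] yang -25.2 j7 -0.74 F [-0.4 -0.   0.4] w 40.4
units [-0.02  0.05 -0.01] turn None
```

View pics/e.png

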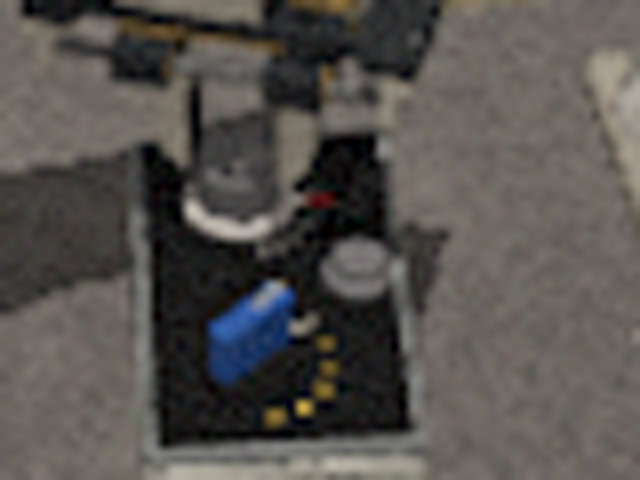

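```bash
python3 -m jog '[34,0,0,0,-0.9, 34,0,0,0,-0.9, 34,0,0,0,0, 62,0,0,0,0, 62,0,0,0,0, 62,0,0,0,0, 62,0,0,0,0, 62,0,0,-0.9,0, 62,0,0,-0.9,0]' 20 
python3 -c "
from h import *
go(.40,-.25,.17)"
```

```text
clock: 6.02
position: [0.4966, -0.047, 0.1573]
ee_rot: [-2.501, -1.887, 0.015]
force: [1.5, -0.2, 0.7]
width: 0.679
t 6.0167 pos [ 0.4966 -0.047   0.1573] yang -15.9 j7 -0.53 F [ 1.5 -0.2  0.7] w 62.4
units [-5.54 -0.93 -0.29] turn None
```

```bash
python3 -m jog '[62,-0.9,-0.15,-0.1,0, 62,-0.9,-0.15,-0.1,0, 62,-0.9,-0.15,-0.1,0, 62,-0.9,-0.15,0,0.5, 62,-0.9,-0.15,0,0.5, 62,-0.9,-0.15,0,0, 62,0,0,0,0]' >/dev/null
python3 -c "
from h import *
go(.49,-.16,.15,-53)
t=get_image('top')[:,:,::-1]; cv2.imwrite('pics/top1.png',t)
s=get_image('side')[:,:,::-1]; cv2.imwrite('pics/side1.png',s)
cv2.imwrite('pics/f.png',np.hstack([cv2.resize(t[182:217,330:365],(400,400),interpolation=2),cv2.resize(s[198:238,300:340],(400,400),interpolation=2)]))"
```

```text
t 6.6 pos [ 0.4004 -0.2474  0.1788] yang -22.4 j7 -0.12 F [-0.4  0.1 -1.2] w 61.9
units [2.87 1.23 0.73] turn 5.09
```

View pics/f.png

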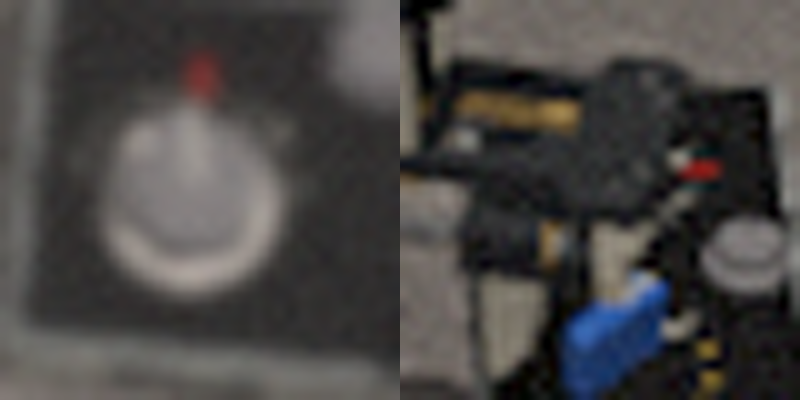

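The top crop shows the white pointer from about (195,165) to (190,110), aimed almost at the red mark (203,78). Now I'll measure the angle with averaged frames.

```bash
python3 - <<'E'
from h import *
t=np.mean([get_image('top')[:,:,::-1].astype(float) for _ in range(12)],0); np.save('t1.npy',t)
g=t.mean(2)
# resample in world at z=.092 about the knob axis, polar profile
c0=np.array([.5018,-.0475])
yaw=-5.8
for r in(8,11,14,17,20):
    a=np.radians(np.arange(-60,61,6)); 
    X=np.c_[c0[0]+r/1e3*np.cos(a),c0[1]+r/1e3*np.sin(a),np.full(len(a),.092)]
    p=proj('top',X).astype(np.float32); v=cv2.remap(g.astype(np.float32),p[:,:1],p[:,1:],1)[:,0]
    print(r,v.round().astype(int))
for u in range(344,352): pass
print(g[188:202,339:357].round().astype(int))
red=(t[:,:,2]-t[:,:,1]); red[:180]=0;red[198:]=0;red[:,:338]=0;red[:,356:]=0; red=np.clip(red-25,0,None)
ys,xs=np.mgrid[:400,:640]; ce=[(xs*red).sum()/red.sum(),(ys*red).sum()/red.sum()]; print('red',ce,plane('top',[ce],.061).round(4))
print('axis px',proj('top',[[*c0,.092],[*c0,.066]]).round(2))
E
```

```text
8 [133 134 136 137 139 141 143 145 148 149 149 149 149 148 145 143 140 138
 135 134 133]
11 [130 130 130 132 134 137 139 142 146 149 149 149 149 146 142 139 136 134
 132 130 129]
14 [128 128 128 128 129 131 134 137 142 146 148 149 147 143 138 135 133 130
 130 129 127]
17 [125 123 123 124 123 122 123 126 132 140 144 146 144 139 135 132 132 134
 134 132 130]
20 [115 112 112 111 111 109 107 110 116 126 134 140 135 130 127 129 133 137
 140 138 132]
[[ 47  48  48  50  50  50  54  64  72  68  55  49  47  47  46  47  47  47]
 [ 48  48  55  60  61  62  62  71  75  69  58  54  49  48  47  47  47  48]
 [ 52  53  61  71  73  77  80  89  86  72  63  59  57  54  52  48  47  46]
 [ 58  59  64  74  81  89 104 115 107  84  71  67  66  64  59  56  53  48]
 [ 61  65  82  99 106 111 127 138 127 104  90  84  78  71  72  73  64  52]
 [ 66  82 112 133 133 129 137 147 141 125 113 107  94  81  82  85  72  56]
 [ 71  98 130 143 138 132 137 149 148 135 127 122 109  93  84  78  67  52]
 [ 76 102 125 134 131 130 138 149 150 139 129 126 121 110  90  71  58  51]
 [ 82 102 117 125 126 129 136 148 149 139 130 129 129 124 106  78  60  54]
 [ 86 103 116 123 126 129 133 143 143 137 130 130 133 136 123  94  71  63]
 [ 90 103 115 123 126 128 130 134 135 133 129 130 134 142 137 108  78  67]
 [ 92 101 108 119 126 128 129 130 130 130 130 131 137 149 144 115  78  61]
 [ 96 104 105 114 124 127 129 129 129 130 129 131 140 154 147 113  73  54]
 [102 117 113 110 117 125 128 129 129 129 127 127 139 155 143 104  66  49]]
red [np.float64(347.16407465007785), np.float64(188.29510108864696)] [[ 0.543  -0.0515  0.061 ]]
axis px [[346.7  197.74]
 [346.3  199.19]]
```

```bash
python3 - <<'E'
from h import *
t=np.load('t1.npy'); g=t.mean(2); L=[]
for r in range(191,198):
    w=g[r,344:350]; b=np.interp(np.arange(6),[0,5],[w[0],w[-1]]); e=np.clip(w-b,0,None); L.append([344+(e*np.arange(6)).sum()/e.sum(),r])
L=np.array(L);print(L[:,0].round(2)); P=plane('top',L,.092); k=np.polyfit(P[:,0],P[:,1],1); print('pointer world deg',np.degrees(np.arctan(k[0])), 'passes at x=.5018 y=',np.polyval(k,.5018))
print(proj('top',[[.5,-.05,.06],[.54,-.05,.06]]))
# instrument yaw from edges: red mark vs knob axis, top edge of black
for a in range(-2,3):pass
h=cv2.cvtColor(t.astype(np.uint8),cv2.COLOR_BGR2HSV)
E
```

```text
[346.33 346.31 346.4  346.51 346.54 346.56 346.64]
pointer world deg 2.3095694110460925 passes at x=.5018 y= -0.04740603531334936
[[346.90238577 200.00386255]
 [346.74568731 189.16228144]]
```

The pointer sits at world +2.3° and the zero direction at about -5.7°, so it is 8° too far counter-clockwise. I'll go back and correct it clockwise.

```bash
python3 -c "
from h import *
go(.501,-.0465,.16)"
```

```text
t 7.3 pos [ 0.4049 -0.2404  0.179 ] yang -21.8 j7 -0.12 F [ 1.3 -0.1  0.3] w 61.9
units [5.39 0.43 0.5 ] turn None
```

```bash
python3 -m jog '[62,0.9,0.07,0,0, 62,0.9,0.07,0,0, 62,0.9,0.07,0,0, 62,0.9,0.07,0,0, 62,0.9,0.07,0.2,0, 62,0.7,0.07,0.2,0, 62,0,0,0,0]' >/dev/null
python3 -c "
from h import *
go(.501,-.0465,.09)"
```

```text
t 7.8833 pos [ 0.5024 -0.0492  0.1638] yang -22.4 j7 -0.63 F [ 0.4  0.  -0.2] w 62.3
units [ 0.04 -0.08  1.84] turn None
```

```bash
python3 -m jog '[62,0.04,-0.08,0.6,0, 62,0,0,0.6,0, 62,0,0,0.5,0, 62,0,0,0,0]' >/dev/null
python3 -c "
from h import *
go(.501,-.0465,.09)"
```

```text
t 8.2167 pos [ 0.5032 -0.0431  0.0947] yang -22.1 j7 -0.71 F [-1.  -0.7 -0.8] w 61.9
units [-0.1  -0.02  0.12] turn None
```

```bash
python3 -m jog '[62,-0.1,-0.02,0.12,0, 34,0,0,0,0, 34,0,0,0,0, 34,0,0,0,0, 34,0,0,0,0, 34,0,0,0,0, 34,0,0,0,0]' 20 >/dev/null
python3 -c "
from h import *
go(.501,-.0465,.09)"
```

```text
t 8.8 pos [ 0.4997 -0.0478  0.0919] yang -22.2 j7 -0.71 F [  2.5   2.1 -13. ] w 40.3
units [0.04 0.02 0.05] turn None
```

```bash
python3 -m jog '[34,0,0,0,0.7, 34,0,0,0,0.6, 34,0,0,0,0, 34,0,0,0,0]' 20 >/dev/null
python3 -c "
from h import *
go(.501,-.0465,.09)"
```

```text
t 9.1333 pos [ 0.4996 -0.0478  0.0918] yang -30.2 j7 -0.82 F [ 1.4  0.2 -8.7] w 40.3
units [0.04 0.01 0.05] turn None
```

```bash
python3 -m jog '[62,0,0,0,0, 62,0,0,0,0, 62,0,0,0,0, 62,0,0,0,0, 62,0,0,-0.9,0, 62,0,0,-0.9,0, 62,-0.9,0.0,-0.2,0, 62,-0.9,0,0,0, 62,-0.9,0.0,0,0, 62,-0.9,0,0,0, 62,-0.9,0,0,0, 62,-0.6,0,0,0, 62,0,0,0,0]' >/dev/null
python3 - <<'E'
from h import *
t=np.mean([get_image('top')[:,:,::-1].astype(float) for _ in range(12)],0)
go(.49,-.16,.15,-53); g=t.mean(2); L=[]
for r in range(191,198):
    w=g[r,344:351]; b=np.interp(np.arange(7),[0,6],[w[0],w[-1]]); e=np.clip(w-b,0,None); L.append([344+(e*np.arange(7)).sum()/e.sum(),r])
L=np.array(L);print(L[:,0].round(2)); P=plane('top',L,.092); k=np.polyfit(P[:,0],P[:,1],1); print('pointer world deg',np.degrees(np.arctan(k[0])), 'y=',np.polyval(k,.5018))
print(g[188:200,339:357].round().astype(int))
cv2.imwrite('pics/g.png',cv2.resize(t[172:228,322:402],(800,560),interpolation=2))
E
```

```text
t 10.8167 pos [ 0.4023 -0.2263  0.1787] yang -28.8 j7 -0.24 F [ 0.2  0.  -0.3] w 62.1
units [2.5  1.1  0.78] turn 4.03
[347.09 347.03 347.07 347.13 347.07 346.98 346.95]
pointer world deg -1.8358150559187474 y= -0.048474753179215804
[[ 47  48  50  49  51  50  52  64  72  68  56  50  47  48  47  47  47  47]
 [ 48  51  54  61  62  61  62  69  78  73  61  52  48  48  48  47  46  46]
 [ 52  53  60  71  74  75  74  84  98  90  72  60  56  54  51  48  47  48]
 [ 58  58  62  71  78  83  94 111 126 114  88  70  66  62  58  55  53  48]
 [ 60  64  74  87  95 102 118 134 143 129 102  78  71  67  71  74  64  53]
 [ 64  76  99 115 118 120 130 144 152 141 117  97  83  77  82  85  71  55]
 [ 68  89 117 129 127 126 132 146 157 148 129 114 103  91  84  79  66  53]
 [ 72  94 115 125 126 127 132 146 156 148 132 125 120 111  93  74  58  50]
 [ 80  98 112 120 125 127 132 143 151 144 132 128 130 128 110  82  61  55]
 [ 86 103 114 122 126 128 131 139 143 138 131 129 133 137 125  96  71  62]
 [ 94 107 114 122 126 129 129 134 136 132 129 130 132 139 134 108  78  66]
 [105 112 112 119 126 127 128 130 130 130 129 129 134 144 140 113  77  61]][ WARN:0@33.147] global loadsave.cpp:1063 imwrite_ Unsupported depth image for selected encoder is fallbacked to CV_8U.
```

View pics/g.png

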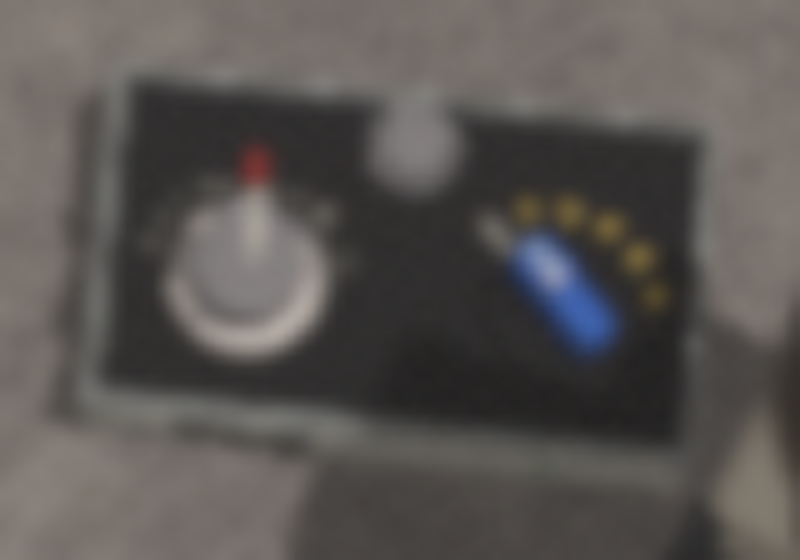

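Averaged over 12 frames, the pointer tip lies on the axis–red-mark line (within about 3°) at (258,195), just below the red mark. The knob is released and the bar at (565,295) is still home, so I'll move to the selector.

```bash
python3 -m jog '[45,0.83,0.37,0.1,0, 45,0.83,0.37,0.1,0, 45,0.83,0.37,0.1,0, 45,0,0,0,1, 45,0,0,0,1, 45,0,0,0,1, 45,0,0,0,1, 45,0,0,0,0]' >/dev/null
python3 -c "
from h import *
go(.49,-.16,.093,-52.8)"
```

```text
t 11.4833 pos [ 0.4942 -0.1567  0.1676] yang -54.0 j7 -0.89 F [-0.  -0.5 -0.8] w 44.9
units [-0.18 -0.02  1.86] turn -0.2
```

```bash
python3 -m jog '[45,-0.14,-0.02,0.5,-0.2, 45,-0.04,0,0.5,0, 45,0,0,0.4,0, 45,0,0,0.2,0, 45,0,0,0,0]' >/dev/null
python3 -c "
from h import *
go(.49,-.16,.093,-52.8)"
```

```text
t 11.9 pos [ 0.4912 -0.1599  0.1024] yang -51.7 j7 -0.9 F [-1.1 -0.4 -0.4] w 45.2
units [-0.03 -0.02  0.23] turn 0.18
```

```bash
python3 -m jog '[45,-0.03,-0.02,0.22,0.18, 45,0,0,0,0, 10,0,0,0,0, 10,0,0,0,0, 10,0,0,0,0, 10,0,0,0,0, 10,0,0,0,0, 10,0,0,0,0]' 20 >/dev/null
python3 -c "
from h import *
go(.49,-.16,.093,-52.8)"
```

```text
t 12.5667 pos [ 0.4893 -0.1573  0.0952] yang -52.6 j7 -0.92 F [-0.4 -0.  -3.1] w 13.7
units [-0.03  0.06  0.06] turn 0.03
```

Bar gripped (13.7 mm). Turning clockwise, first about 50°.

```bash
python3 -m jog '[8,0,0,0,0.7, 8,0,0,0,0.8, 8,0,0,0,0.8, 8,0,0,0,0.8, 8,0,0,0,0.8, 8,0,0,0,0.8, 8,0,0,0,0.8, 8,0,0,0,0.8, 8,0,0,0,0.8, 8,0,0,0,0.8, 8,0,0,0,0.8, 8,0,0,0,0, 8,0,0,0,0]' 35
python3 -c "
from h import *
go(.49,-.16,.093,-124.6); print(observe()['ft_torque'])"
```

```text
clock: 13.65
position: [0.4894, -0.1587, 0.0952]
ee_rot: [-3.101, 0.462, -0.047]
force: [-0.1, -0.4, -3.1]
width: 0.141
t 13.65 pos [ 0.4894 -0.1587  0.0952] yang -106.9 j7 -1.72 F [-0.1 -0.4 -3.1] w 13.0
units [0.02 0.03 0.06] turn 2.95
[-0.23126837  0.00308966  0.1963244 ]
```

```bash
python3 -m jog '[8,0,0,0,0.7, 8,0,0,0,0.7, 8,0,0,0,0.7, 8,0,0,0,0.5, 8,0,0,0,0, 8,0,0,0,0]' 35 >/dev/null
python3 -c "
from h import *
go(.49,-.16,.093,-124.6); print(observe()['ft_torque'])
s=get_image('side')[:,:,::-1]
cv2.imwrite('pics/i.png',cv2.resize(s[195:255,295:355],(600,600),interpolation=2))"
```

```text
t 14.15 pos [ 0.4892 -0.159   0.0952] yang -122.1 j7 -1.94 F [ 0.1 -0.4 -3.5] w 13.3
units [0.03 0.01 0.06] turn 0.42
[-0.17606996 -0.0069413   0.02183906]
```

View pics/i.png

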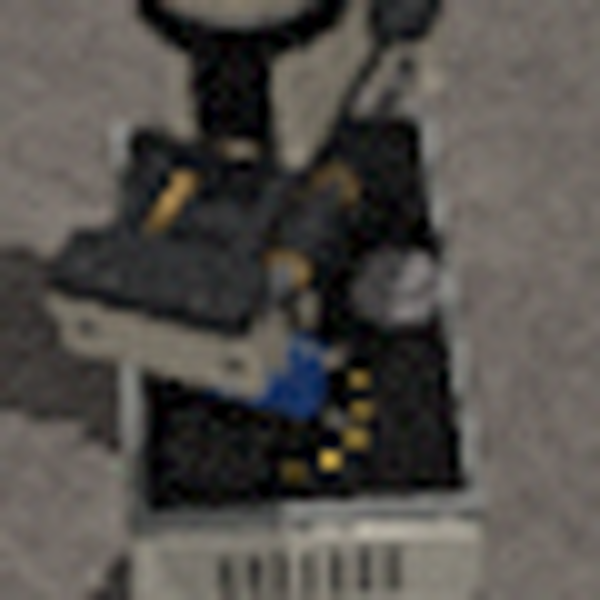

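The bar has turned: its white pointer is at about (335,420), near the third dot at (357,437), and the fourth dot is at (330,460). Next I'll check the bearing numerically.

```bash
python3 - <<'E'
from h import *
f=lambda L:np.array(L)/10+[295,195]
a=np.array([.4902,-.1595])
D=plane('side',f([(360,378),(362,408),(357,437),(330,460),(292,470)]),.061)[:,:2]-a
print('dots sel deg',(37.2-np.degrees(np.arctan2(D[:,1],D[:,0]))).round(1),np.hypot(*D.T).round(4))
for z in(.062,.067): 
  d=plane('side',f([(335,420)]),z)[0,:2]-a; print('ptr',37.2-np.degrees(np.arctan2(d[1],d[0])),np.hypot(*d))
for s in(60,66,72,78):
  t=np.radians(37.2-s); print(s,((proj('side',[[*(a+r*np.array([np.cos(t),np.sin(t)])),z] for r,z in((.027,.066),(.022,.097),(.022,.067))])-[295,195])*10).round().tolist())
E
```

```text
dots sel deg [ 26.3  51.3  74.9  98.3 121.1] [0.0374 0.0357 0.038  0.0378 0.0358]
ptr 68.03928481683947 0.027397193736970197
ptr 77.23960476749141 0.029601343680929555
60 [[337.0, 405.0], [323.0, 342.0], [324.0, 401.0]]
66 [[335.0, 410.0], [321.0, 346.0], [322.0, 405.0]]
72 [[332.0, 415.0], [319.0, 350.0], [320.0, 409.0]]
78 [[328.0, 420.0], [316.0, 354.0], [317.0, 413.0]]
```

```bash
python3 -m jog '[8,0,0,0,0.3, 8,0,0,0,0, 8,0,0,0,0, 8,0,0,0,0, 8,0,0,0,0]' 35 >/dev/null
python3 -c "
from h import *
go(.49,-.16,.093,-124.6); o=observe(); print(o['ft_torque'],o['dq'].round(3)); print(sign_off())"
```

```text
t 14.6167 pos [ 0.4892 -0.1591  0.0952] yang -123.7 j7 -1.96 F [ 0.3 -0.1 -3.1] w 13.4
units [0.03 0.01 0.06] turn 0.15
[-0.06236557  0.07885647  0.01603275] [ 0.003  0.    -0.002 -0.001  0.004 -0.001  0.006]
the job is handed in; nothing more can be done
None
```

The job is handed in at 14.6 s, with the zero knob set and released and the fingers holding the selector at the third stop. The hand-in gave no verdict.

- **Zero knob:** I turned it back and found it about 8° past the mark. I gripped it again, turned it 8° clockwise and let go with the selector still at home. The pointer tip then lay on the line from the knob's axis to the red mark, to within about 3° (tolerance 6.9°). A straight-line fit to the pointer read about 4° off instead. I trusted the tip because the fit showed only half of the known 8° correction. I did not measure the knob again after turning the selector.
- **Selector:** I gripped the bar (about 13.4 mm opening, 35 N commanded) and turned it clockwise. The final finger rotation was 71.1° against the 72° stop (1.24 rad against 1.257). A side picture taken just before the last small nudge, when the fingers read 69.5°, put the pointer at roughly 68–77° depending on the height assumed. That agrees with the third stop.
- **Other things:** My first attempt to grip the knob closed on nothing, with the tool about 1 cm too high. Lowering it fixed that, but I never explained the height difference. I saw no bystander touched, but I did not measure their positions afterwards.

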